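# Unload the folding reel stand, flip its kickstand down and hold it upright

## Robot

A 6-joint arm with a two-finger parallel gripper is mounted at the origin on the work surface. World frame = base frame: x ahead of the robot, y to its left, z up, the work surface at z = 0. Lengths are in m, angles in rad, forces in N, time in s.
With the tool pointing down it reaches from about 0.25 to 0.725 m from the base axis. Payload 4 kg.
Tool frame: the origin (TCP) lies on the centre line of the jaws, within the pads' length; the fingertips stand 22 mm ahead of it and the grasp point (between the pads) lies 3 mm ahead of it; z points along the fingers, x is the direction in which the jaws open and shut, and the axes are right-handed (so a half turn about z gives the same grasp; the last joint's range is limited). The gripper opens to 85 mm and grips with 20 to 120 N. Pads are 22 mm wide; open, the fingers measure 114 mm over their backs; the gripper's body (76 mm by 85 mm) begins 54 mm behind the grasp point. The pads swing forward as they close: fully open they stand 13 mm farther back than shut.
Start: joints at [-1.153, 0.241, 0.005, 1.335, 0, 1.571], TCP at [0.203, -0.457, 0.253] pointing down, gripper open.
Joint ranges: [-2.72, 2.72], [-1.05, 1.87], [-1.09, 1.28], [-1.99, 2.15], [-1.42, 1.44], [-3.14, 3.14]. Speed limits (rad/s): [2.79, 2.79, 3.14, 3.14, 3.14, 3.14].

## Interface

Orientations are given as a unit quaternion [w, x, y, z].
In Python, from station import arm, optics, order gives the robot as it stands.
- The arm moves only by the shell command python3 -m pendant 'ROWS'. ROWS is a JSON object of lists of equal length, an entry for each row: "jaw": the opening, from -1 (shut) to 1 (fully open); "offset": the shift along the tool's x, y, z in m, a list of three; "roll": the turn about the tool's z in rad. A call has 1 to 20 rows; each row is the pose to reach, as a shift and turn from the pose measured when the call began, along the tool's axes at that moment; what a row does not reach only later rows make up. A row lasts 1/10 s, in which the tool goes at most 50 mm and 8.59 degrees, less where a joint would pass 70% of its speed; a pose out of reach is approached as far as the arm can. A call with a gripper value outside its range is refused whole. The fingers move at their own pace and stop on an object; the grip force is fixed at half the most. Time passes only in rows, so rows that repeat a pose let the fingers close. It gives the time, the measured TCP pose, the force and the opening at its end, in the units of the state.
- arm.read_state(): the state, without advancing time (a new reading comes with each control period).
- optics.grab_frame(name): name is "scene" or "top" or "wrist"; returns the picture (384x512x3 uint8, red, green, blue); there is no depth.
- optics.camera_info(name): a dict with "intrinsics" (3x3 intrinsics, pixels), "rvec" (rotation vector, rad) and "tvec" (3), from world to camera coordinates, as OpenCV has them; the wrist camera has in their place "T_tool_cam" (4x4, takes a point from camera to tool coordinates, whose origin is the TCP and whose axes are the tool frame's). Camera axes: x right, y down, z forward; pixel columns grow to the right and rows downward; lengths in m; the calibration is good to about 2 mm. A picture is of the moment at which its call begins: read the wrist's pose just before it. camera_info takes no time and is no camera call.
- order.hand_in(): hands the job in, once; it reports no verdict.
The state is a dict: "time": time; "q": joint angles; "qd": joint speeds; "joint_torque": joint torques, N m; "tcp_pos": TCP position; "orientation": TCP orientation; "contact_force": force on the tool from outside, world axes, zero at the start; "moment": the same for the moment, N m; "grip_width": finger opening in m.
Only numpy, scipy, OpenCV 4.12 (cv2) and the standard library are available. Lean on these libraries where they do the work, as an engineer would, in place of code of your own. Each camera call takes 0.05 s, during which the arm holds its last target. There are 200 camera calls.

## Task

The folding reel stand lies flat with a roll of paper tape on its spindle: first slide the roll up off the spindle and lay it flat in the wooden tray, letting go of it without dropping it. Then, with the frame still lying flat, flip the stowed kickstand leg over centre until it snaps against its other stop, and then take the frame by its top bar, swing it up to upright and keep hold of the bar: the program finishes while you are still holding the frame upright, because it would tip over by itself. Leave everything else on the table where it is.

Things in the scene. Friction and masses are not known exactly. Their poses are not given: they have to be found in the camera images.
- stand: Base of the reel stand: dark steel plate 270 x 190 x 6 mm, fixed, placed anew each time (yaw within 0.3 rad). Origin on the table under the frame's hinge line, which runs along the stand's y, 50 mm up. The tube frame reaches from it 200 mm along the stand's -x (towards the robot); side tubes 16 mm thick at y = +-75 mm; flat, it lies level 50 mm up on two rubber rests.
- frame (a joint): Angle of the tube frame on its hinge: 0 = flat (start), 1.571 = upright, stop at 1.85 (tipped over to the far side). It moves freely with no catch and weighs 0.65 to 0.9 kg: let go, it falls back or over (3 to 5 N at the bar lifts it). At angle a the bar's middle is at x = -200 cos a, z = 50 + 200 sin a mm in the stand frame.
- top_bar: Round pale wooden grip bar closing the frame's free end, 18 mm thick, 136 mm long, along the stand's y. Origin: its middle, on its axis. Flat: at (-200, 0, 50) mm in the stand frame, 35 mm of free space beneath. Pinched from above across its thickness, it turns on its rod as the frame swings, so the fingers can stay vertical.
- leg (a joint): Kickstand leg's angle about a pivot square to the frame (vertical while flat): 0 = stowed (start), pointing along the stand's -x beside the top bar; 1.57 = out sideways to +y; 2.9 = down, pointing along +x to the hinge end, against its stop. Over-centre spring, at most 0.09 N m: below 1.45 it drives back to 0, above 1.45 it snaps to 2.9 on its own.
- leg_foot (a point): Middle of the grey plastic foot (18 mm thick) at the end of the kickstand leg, a steel rod 12 mm thick. Frame flat: its pivot is at (-85, 75) mm in the stand frame, on the +y side tube; the rod's axis rises from 69 mm above the table at the pivot to 93 mm 85 mm out and 101 mm at the foot, 115 mm out.
- roll: Roll of off-white paper tape on a cardboard core: ring 56 mm outside, 26 mm bore, 28 mm high, 0.11 kg (varied). Origin: centre of its underside, axis z. Starts on the spindle with its underside 62 mm above the table, the spindle standing 17 mm out of its top; it must rise 45 mm to come clear.
- tray: Shallow open wooden tray 150 x 150 mm, walls 5 mm thick and 16 mm high, floor 5 mm thick, fixed; left or right of the stand, varied. Origin: centre of its underside.
- block: Bystander: carved wooden printing block 150 x 100 x 20 mm, loose, on the side of the stand where the tray is not. Origin: centre of its underside.
- ink_jar: Bystander: closed grey jar with a black cap, 64 mm wide, 85 mm high, left of the stand. Origin: underside.
- mug: Bystander: white mug, 76 mm wide, 90 mm high, right of the stand. Origin: underside.
- thread: Bystander: small white thread reel, 32 mm wide, 42 mm high, right of the stand. Origin: underside.
- brush: Bystander: brush lying left of the stand. Origin: underside.
- weight: Bystander: steel cylinder 44 mm wide, 30 mm high, right of the stand. Origin: underside.
- spindle_tip (a point): Top end of the upright steel spindle, 16 mm thick, at (-85, 0) mm in the stand frame; it rises from a dark hub, 48 mm wide, whose top is 62 mm above the table, to 107 mm (frame flat). A 16 mm cross tube, 50 mm up, carries the hub along the stand's y. A small steel spring strut, lower than 67 mm, lies between leg pivot and frame at y = 36 to 75 mm.
There are look-alikes about, which are no part of the job. Leave any blue look-alike of the tray alone.

How it is judged:
By the outcome, as a careful person would: the job done as asked, in the order asked, and still so for the second after the job is handed in, while the arm keeps its last pose, push and grip.
It also fails if it takes over 72 s, if anything falls off the work surface, if the arm or the gripper's body presses on something with over 40 N, if the wrist force passes 120 N, or if a joint passes its speed limit or range.

## Working session

There is one attempt and no reset: what is moved stays moved. The work goes in short steps, Python scripts to look and compute and a shell command to move; the robot and the scene stay as the last step left them, time stands still between calls to the robot, and variables do not carry over. Pictures are saved under pics/ and viewed, about 8 in all and at most 12, crops included, and the job is handed in when it is done.

```bash
mkdir -p pics; ls
python3 - <<'E'
from station import arm, optics
import cv2,numpy as np
s=arm.read_state(); print({k:np.round(v,3).tolist() for k,v in s.items()})
for n in("top","scene"):
    f=optics.grab_frame(n); cv2.imwrite(f"pics/{n}0.png",f[:,:,::-1]); i=optics.camera_info(n); print(n,i)
print(optics.camera_info("wrist"))
E
```

```text
pics
{'time': 0.0, 'q': [-1.153, 0.241, 0.004, 1.335, 0.0, 1.571], 'qd': [0.0, 0.001, -0.001, 0.001, -0.001, 0.001], 'joint_torque': [0.002, -37.232, 25.241, 0.017, 0.0, 0.0], 'tcp_pos': [0.203, -0.456, 0.252], 'orientation': [-0.001, 0.838, -0.545, -0.001], 'contact_force': [-0.074, -0.548, 0.291], 'moment': [0.006, 0.026, -0.013], 'grip_width': 0.086}
top {'intrinsics': array([[418.79701348,   0.        , 253.56622909],
       [  0.        , 418.79701348, 192.73047894],
       [  0.        ,   0.        ,   1.        ]]), 'rvec': array([ 2.185534  , -2.2099214 ,  0.10631832]), 'tvec': array([-0.0083017 ,  0.4878626 ,  1.27044153])}
scene {'intrinsics': array([[438.39652541,   0.        , 255.8878375 ],
       [  0.        , 438.39652541, 181.75929816],
       [  0.        ,   0.        ,   1.        ]]), 'rvec': array([ 1.94322473,  1.44281966, -0.6123877 ]), 'tvec': array([-0.14335471, -0.25334208,  1.62926314])}
{'intrinsics': array([[272.26635181,   0.        , 259.22270155],
       [  0.        , 272.26635181, 193.66056037],
       [  0.        ,   0.        ,   1.        ]]), 'T_tool_cam': array([[ 9.99999399e-01,  3.24716765e-05, -1.09603118e-03,
        -2.61937664e-04],
       [ 2.69303485e-04,  9.61672987e-01,  2.74198821e-01,
        -7.13392325e-02],
       [ 1.06292727e-03, -2.74198952e-01,  9.61672400e-01,
        -1.19741591e-01],
       [ 0.00000000e+00,  0.00000000e+00,  0.00000000e+00,
         1.00000000e+00]])}
```

View pics/top0.png

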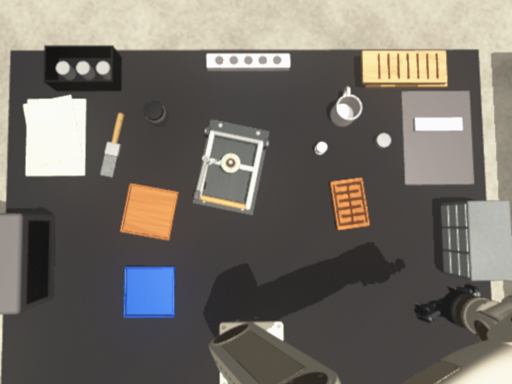

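View pics/scene0.png

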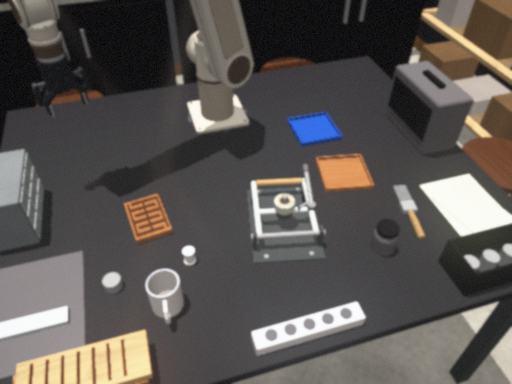

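Top view: stand at about (232,167), with the roll at (231,162) and the top bar at (222,203). There are two tray candidates: orange wooden at (150,211) and blue at (149,291). The wooden one fits the description and the blue is the look-alike. The slotted reddish piece at (350,203) is the printing block.

```bash
cat > h.py <<'E'
import cv2,numpy as np
from station import arm,optics
from scipy.spatial.transform import Rotation as R
def cam(n,s=None):
    i=optics.camera_info(n);K=i["intrinsics"]
    if n=="wrist":
        s=s or arm.read_state();q=s["orientation"]
        T=np.eye(4);T[:3,:3]=R.from_quat(np.r_[q[1:],q[0]]).as_matrix();T[:3,3]=s["tcp_pos"];T=T@i["T_tool_cam"]
        return K,T[:3,:3],T[:3,3]
    r=cv2.Rodrigues(i["rvec"])[0];return K,r.T,-r.T@i["tvec"]
def ray(c,u,z):
    K,r,t=c;d=r@np.linalg.inv(K)@np.r_[u,1];return t+d*(z-t[2])/d[2]
def proj(c,p):
    K,r,t=c;x=K@(r.T@(np.asarray(p)-t));return x[:2]/x[2]
def tool(p,s=None):
    "world point -> offset in tool axes from the TCP"
    s=s or arm.read_state();q=s["orientation"]
    return R.from_quat(np.r_[q[1:],q[0]]).as_matrix().T@(np.asarray(p)-s["tcp_pos"])
def stand(p,o,yaw):
    c,s=np.cos(yaw),np.sin(yaw);return np.r_[o[0]+c*p[0]-s*p[1],o[1]+s*p[0]+c*p[1],p[2]]
E
python3 - <<'E'
from h import *
c=cam("top");f=cv2.imread("pics/top0.png");hsv=cv2.cvtColor(f,cv2.COLOR_BGR2HSV)
def rect(m,x0,y0,x1,y1,z,name):
    k=np.zeros_like(m);k[y0:y1,x0:x1]=m[y0:y1,x0:x1]
    b=max(cv2.findContours(k,0,1)[0],key=cv2.contourArea);r=cv2.minAreaRect(b)
    P=np.array([ray(c,p,z)[:2] for p in cv2.boxPoints(r)])
    print(name,r,"world c",ray(c,r[0],z).round(4),"sides",np.linalg.norm(P[1]-P[0]).round(3),np.linalg.norm(P[2]-P[1]).round(3),"yaws",[np.arctan2(*(P[j]-P[j-1])[::-1]).round(3) for j in(1,2)]);return k
org=cv2.inRange(hsv,(5,90,90),(28,255,255))
rect(org,110,175,190,245,.016,"tray")
rect(org,195,190,250,215,.055,"bar")
rect(cv2.inRange(hsv,(10,15,150),(35,110,255)),215,145,247,177,.09,"roll")
rect(cv2.inRange(hsv,(0,0,35),(180,255,255)),190,115,280,218,.006,"plate")
z=cv2.resize(f[110:250,110:290],None,fx=4,fy=4,interpolation=cv2.INTER_CUBIC);cv2.imwrite("pics/crop1.png",z)
E
```

```text
tray ((148.9449920654297, 211.28195190429688), (51.181148529052734, 51.4205322265625), 11.040940284729004) world c [0.4344 0.306  0.016 ] sides 0.156 0.156 yaws [np.float64(-0.182), np.float64(-1.775)]
bar ((222.65386962890625, 201.73077392578125), (44.32224655151367, 5.883484840393066), 11.309932708740234) world c [0.4592 0.0796 0.055 ] sides 0.017 0.132 yaws [np.float64(-0.2), np.float64(-1.779)]
roll ((230.5, 162.5), (19.0, 31.0), 90.0) world c [0.5715 0.0543 0.09  ] sides 0.09 0.056 yaws [np.float64(-1.579), np.float64(3.131)]
plate ((234.5, 166.0), (102.0, 89.0), 90.0) world c [0.5726 0.0444 0.006 ] sides 0.279 0.321 yaws [np.float64(-1.576), np.float64(3.125)]
```

View pics/crop1.png

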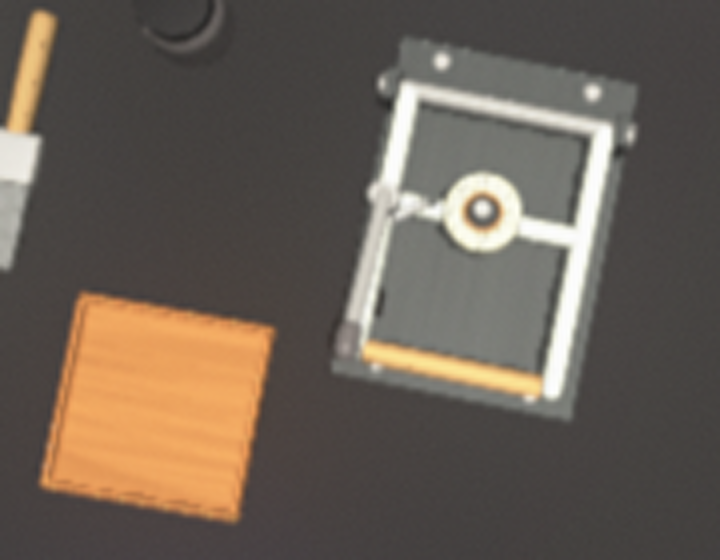

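The crop confirms the orange-brown wooden tray at (157,405), with its grain and raised walls. It also shows the roll on the spindle at (483,212), the leg on the left (+y) with its foot at (347,338), and the bar from (362,350) to (540,384).

Run:
```python
from h import *
c=cam("top")
roll=ray(c,(230.75,163),.09);tip=ray(c,(231,162.2),.107);bar=ray(c,(223,202.3),.055);foot=ray(c,(110+347/4,110+338/4),.105)
yaw=np.arctan2(*(roll-bar)[[1,0]]);print(roll,tip,bar,foot,yaw,np.linalg.norm((roll-bar)[:2]))
for y in(-.2,-.21,yaw):
    o=bar+.2*np.array([np.cos(y),np.sin(y),0]);print(y,o[:2],"foot pred",stand((-.2,.075,.101),o,y),"roll pred",stand((-.085,0,.09),o,y))
p=roll.copy();p[2]=.25;print("offset",tool(p))
```

```text
[0.57006661 0.0536169  0.09      ] [0.56994541 0.05241185 0.107     ] [0.45747163 0.0785709  0.055     ] [0.47813347 0.15089023 0.105     ] -0.21810092366937806 0.11532706714778541
-0.2 [0.65348495 0.03883703] foot pred [0.47237183 0.15207589 0.101     ] roll pred [0.57017929 0.05572392 0.09      ]
-0.21 [0.65307781 0.03687892] foot pred [0.47310612 0.15192322 0.101     ] roll pred [0.56994519 0.05459801 0.09      ]
-0.21810092366937806 [0.65273366 0.03529571] foot pred [0.47369983 0.15179416 0.101     ] roll pred [0.56974729 0.05368767 0.09      ]
offset [-0.31716221 -0.54279126  0.00309778]
```

```bash
python3 -m pendant '{"jaw":[1,1,1,1,1,1,1,1,1,1,1,1,1,1,1,1,1,1],"offset":[[-0.317,-0.543,0.003],[-0.317,-0.543,0.003],[-0.317,-0.543,0.003],[-0.317,-0.543,0.003],[-0.317,-0.543,0.003],[-0.317,-0.543,0.003],[-0.317,-0.543,0.003],[-0.317,-0.543,0.003],[-0.317,-0.543,0.003],[-0.317,-0.543,0.003],[-0.317,-0.543,0.003],[-0.317,-0.543,0.003],[-0.317,-0.543,0.003],[-0.317,-0.543,0.003],[-0.317,-0.543,0.003],[-0.317,-0.543,0.003],[-0.317,-0.543,0.003],[-0.317,-0.543,0.003]],"roll":[-0.942,-0.942,-0.942,-0.942,-0.942,-0.942,-0.942,-0.942,-0.942,-0.942,-0.942,-0.942,-0.942,-0.942,-0.942,-0.942,-0.942,-0.942]}'
python3 - <<'E'
from h import *
s=arm.read_state();c=cam("wrist",s);f=optics.grab_frame("wrist")
f=cv2.cvtColor(f,cv2.COLOR_RGB2BGR);cv2.imwrite("pics/w1.png",f)
print(s["q"].round(3) if hasattr(s["q"],'round') else s["q"],"roll expected at",proj(c,(.570,.054,.09)),"tip",proj(c,(.570,.054,.107)),"bar",proj(c,(.4575,.0786,.05)))
E
```

```text
time: 1.9
tcp_pos: [0.5699, 0.0524, 0.2505]
orientation: [-0.001, 0.994, -0.106, -0.0]
contact_force: [-0.3, -0.5, -0.7]
grip_width: 0.0855
[0.091 0.387 0.202 1.386 0.002 1.874] roll expected at [258.03058905 184.43143012] tip [257.95294246 188.50804329] bar [162.31499111 176.23421489]
```

View pics/w1.png

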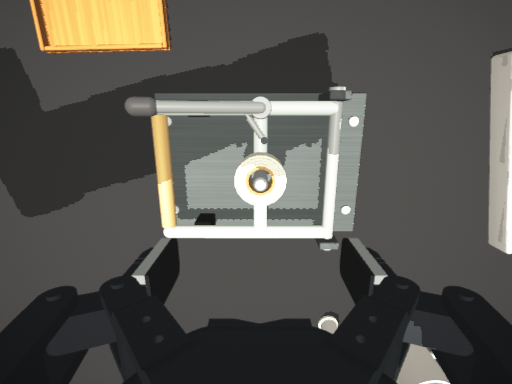

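The wrist view shows the roll at about (260,180) and the spindle tip at (261,181). The bar runs from (158,115) to (168,230), and the leg lies along row 106 with its foot at (142,106). I'll refine the roll by mask.

Run:
```python
from h import *
s=arm.read_state();c=cam("wrist",s);f=cv2.imread("pics/w1.png");h=cv2.cvtColor(f,cv2.COLOR_BGR2HSV)
m=cv2.inRange(h,(8,12,120),(40,120,255));k=m*0;k[145:215,225:300]=m[145:215,225:300]
b=max(cv2.findContours(k,0,1)[0],key=cv2.contourArea);print(cv2.boundingRect(b))
(x,y),r=cv2.minEnclosingCircle(b);print(x,y,r,ray(c,(x,y),.09))
print("edge-size",np.linalg.norm(ray(c,(x-r,y),.09)-ray(c,(x+r,y),.09)))
k=cv2.inRange(h,(8,130,100),(25,255,255));k[:105]=0;k[240:]=0;k[:,200:]=0
r=cv2.minAreaRect(np.argwhere(k)[:,::-1].astype(np.float32));print("bar",r,ray(c,r[0],.055))
for u in((261,182),):print("tip",ray(c,u,.107))
print("side tube -y",ray(c,(168,232),.058),ray(c,(327,233.5),.058), "foot",ray(c,(142,106),.105),"pivot",ray(c,(261,107),.072))
```

```text
(236, 152, 50, 44)
260.5 171.5 24.6273193359375 [0.57561023 0.06718321 0.09      ]
edge-size 0.051523654273848425
bar ((163.80198669433594, 170.51980590820312), (108.65806579589844, 14.42803955078125), 84.2894058227539) [0.46344122 0.0855606  0.055     ]
tip [0.5745033  0.06001152 0.107     ]
side tube -y [0.44610413 0.01062319 0.058     ] [ 0.63881198 -0.03307234  0.058     ] foot [0.48160805 0.15372235 0.105     ] pivot [0.58982731 0.13051797 0.072     ]
```

```bash
python3 -m pendant '{"jaw":[1,1,1,1,1,1,-1,-1,-1,-1,-1,-1,-1,-1],"offset":[[0.002,-0.004,0.05],[0.002,-0.004,0.09],[0.002,-0.004,0.13],[0.002,-0.004,0.155],[0.002,-0.004,0.165],[0.002,-0.004,0.165],[0.002,-0.004,0.165],[0.002,-0.004,0.165],[0.002,-0.004,0.165],[0.002,-0.004,0.165],[0.002,-0.004,0.165],[0.002,-0.004,0.165],[0.002,-0.004,0.165],[0.002,-0.004,0.165]],"roll":[0,0,0,0,0,0,0,0,0,0,0,0,0,0]}'
```

```text
time: 3.35
tcp_pos: [0.5744, 0.0564, 0.0883]
orientation: [-0.001, 0.994, -0.106, 0.002]
contact_force: [-1.8, -1.0, 5.1]
grip_width: 0.0547
```

```bash
python3 -m pendant '{"jaw":[-1,-1,-1,-1,-1,-1,-1],"offset":[[0,0,-0.015],[0,0,-0.03],[0,0,-0.05],[0,0,-0.075],[0,0,-0.1],[0,0,-0.12],[0,0,-0.12]],"roll":[0,0,0,0,0,0,0]}'
python3 - <<'E'
from h import *
c=cam("scene");f=cv2.cvtColor(optics.grab_frame("scene"),cv2.COLOR_RGB2BGR)
cv2.imwrite("pics/s2.png",cv2.resize(f[100:280,200:400],None,fx=3,fy=3))
print("tray offset",tool((.4344,.306,.21)), tool((.4344,.306,.031)))
E
```

```text
time: 4.05
tcp_pos: [0.5762, 0.0564, 0.2128]
orientation: [-0.002, 0.994, -0.106, 0.006]
contact_force: [0.3, -0.3, -0.3]
grip_width: 0.0546
tray offset [-1.90240171e-01 -2.14359843e-01 -1.48172124e-04] [-0.19180356 -0.21354596  0.17884315]
```

View pics/s2.png

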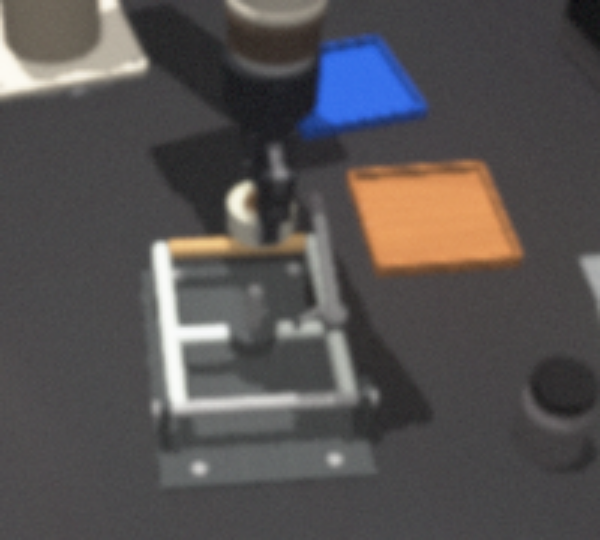

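The roll is in the jaws at (262,212) and the spindle is bare at (255,300). Now to the tray.

```bash
python3 -m pendant '{"jaw":[-1,-1,-1,-1,-1,-1,-1,-1,-1,-1,-1,-1],"offset":[[-0.03,-0.034,0],[-0.06,-0.068,0],[-0.09,-0.101,0],[-0.12,-0.135,0],[-0.15,-0.169,0],[-0.175,-0.197,0],[-0.19,-0.214,0],[-0.19,-0.214,0.04],[-0.191,-0.214,0.08],[-0.191,-0.214,0.12],[-0.191,-0.214,0.14],[-0.191,-0.214,0.14]],"roll":[0,0,0,0,0,0,0,0,0,0,0,0]}'; python3 -c "
from h import *
print(tool((.4344,.306,.031)))"
```

```text
time: 5.3
tcp_pos: [0.4313, 0.3037, 0.0651]
orientation: [0.002, 0.994, -0.106, 0.001]
contact_force: [-0.7, -0.3, -0.5]
grip_width: 0.0542
[ 0.00247775 -0.0029871   0.0340728 ]
```

```bash
python3 -m pendant '{"jaw":[-1,-1,-1,-1,-1,-1],"offset":[[0.002,-0.003,0.015],[0.002,-0.003,0.025],[0.002,-0.003,0.03],[0.002,-0.003,0.032],[0.002,-0.003,0.034],[0.002,-0.003,0.034]],"roll":[0,0,0,0,0,0]}'
```

```text
time: 5.9
tcp_pos: [0.4343, 0.3063, 0.0316]
orientation: [0.001, 0.994, -0.106, 0.001]
contact_force: [-0.4, -0.5, -1.9]
grip_width: 0.0545
```

```bash
python3 -m pendant '{"jaw":[-1,-1,-1],"offset":[[0,0,0.001],[0,0,0.002],[0,0,0.002]],"roll":[0,0,0]}'
python3 - <<'E'
from h import *
f=cv2.cvtColor(optics.grab_frame("scene"),cv2.COLOR_RGB2BGR)
cv2.imwrite("pics/s3.png",cv2.resize(f[120:220,280:400],None,fx=5,fy=5))
E
```

```text
time: 6.2
tcp_pos: [0.4346, 0.3065, 0.0313]
orientation: [0.001, 0.994, -0.106, 0.002]
contact_force: [-3.1, -1.6, 8.3]
grip_width: 0.0543
```

Contact at 8 N, so the roll is resting on the floor. Release and back off.

```bash
python3 -m pendant '{"jaw":[0.5,0.7,1,1,1,1,1,1,1,1,1],"offset":[[0,0,0],[0,0,0],[0,0,0],[0,0,0],[0,0,-0.01],[0,0,-0.03],[0,0,-0.07],[0,0,-0.12],[0,0,-0.17],[0,0,-0.2],[0,0,-0.2]],"roll":[0,0,0,0,0,0,0,0,0,0,0]}';  python3 - <<'E'
from h import *
s=arm.read_state();c=cam("wrist",s)
f=cv2.cvtColor(optics.grab_frame("wrist"),cv2.COLOR_RGB2BGR);cv2.imwrite("pics/w4.png",f)
E
```

```text
time: 7.35
tcp_pos: [0.4364, 0.3086, 0.2378]
orientation: [-0.003, 0.994, -0.106, 0.006]
contact_force: [-0.1, 0.3, -1.3]
grip_width: 0.0854
```

View pics/w4.png

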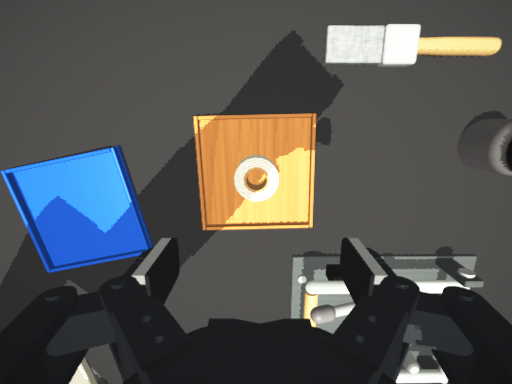

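The roll lies flat in the wooden tray at (257,179), and the bare stand is at lower right. Next is the leg: I'll push it with shut fingers from its inner side.

Run:
```python
from h import *
sp=np.array([.574,.057]);yaw=-.213
o=stand((.085,0,0),np.r_[sp,0],yaw);print("stand",o)
s=arm.read_state();print("above",tool(stand((-.165,.045,.2),o,yaw)),"down",tool(stand((-.165,.045,.1),o,yaw)))
st=np.array([-.165,.045])
for th in np.arange(0,1.91,.15):
    d=.017+.004*np.sin(th);p=np.array([-.085,.075])+.08*np.array([-np.cos(th),np.sin(th)])-d*np.array([np.sin(th),np.cos(th)])
    r=p-st;print(th.round(2),"rel rows",(r*[1,-1]).round(3))
```

```text
stand [0.6570791  0.03903159 0.        ]
above [0.10822749 0.17101137 0.0349728 ] down [0.10742085 0.17139784 0.1349688 ]
0.0 rel rows [ 0.    -0.013]
0.15 rel rows [-0.002 -0.025]
0.3 rel rows [-0.002 -0.036]
0.45 rel rows [-0.    -0.048]
0.6 rel rows [ 0.003 -0.059]
0.75 rel rows [ 0.008 -0.07 ]
0.9 rel rows [ 0.015 -0.08 ]
1.05 rel rows [ 0.022 -0.089]
1.2 rel rows [ 0.032 -0.097]
1.35 rel rows [ 0.042 -0.103]
1.5 rel rows [ 0.053 -0.108]
1.65 rel rows [ 0.065 -0.111]
1.8 rel rows [ 0.078 -0.113]
```

```bash
python3 -m pendant '{"jaw":[-1,-1,-1,-1,-1,-1,-1,-1,-1,-1,-1,-1],"offset":[[0.03,0.045,0],[0.055,0.085,0],[0.08,0.125,0.01],[0.1,0.155,0.02],[0.108,0.171,0.03],[0.108,0.171,0.035],[0.108,0.171,0.035],[0.108,0.171,0.07],[0.107,0.171,0.1],[0.107,0.171,0.125],[0.107,0.171,0.135],[0.107,0.171,0.135]],"roll":[0,0,0,0,0,0,0,0,0,0,0,0]}';  python3 - <<'E'
from h import *
s=arm.read_state();c=cam("wrist",s);print(tool(stand((-.165,.045,.1),(.6571,.039),-.213)))
f=cv2.cvtColor(optics.grab_frame("scene"),cv2.COLOR_RGB2BGR);cv2.imwrite("pics/s5.png",cv2.resize(f[120:280,220:380],None,fx=3,fy=3))
E
```

```text
time: 8.6
tcp_pos: [0.5036, 0.1192, 0.0987]
orientation: [-0.001, 0.994, -0.105, 0.003]
contact_force: [-0.2, -0.5, 0.4]
grip_width: 0.0001
[ 0.00199694  0.00092815 -0.00130176]
```

View pics/s5.png

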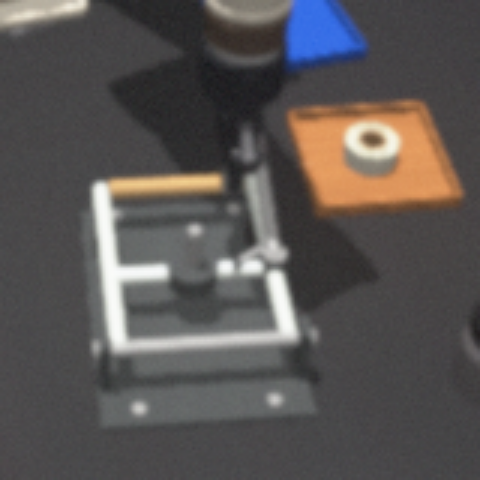

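The shut fingers are at (238,185), inside the leg, and nothing is touching. Push around the arc.

```bash
python3 -m pendant '{"jaw":[-1,-1,-1,-1,-1,-1,-1,-1,-1,-1,-1,-1,-1,-1,-1,-1],"offset":[[0.002,-0.012,0],[0,-0.024,0],[0,-0.036,0],[0.002,-0.048,0],[0.005,-0.059,0],[0.01,-0.07,0],[0.017,-0.08,0],[0.024,-0.089,0],[0.034,-0.097,0],[0.044,-0.103,0],[0.055,-0.108,0],[0.067,-0.111,0],[0.08,-0.112,0],[0.085,-0.112,0],[0.085,-0.112,0],[0.085,-0.112,0]],"roll":[0,0,0,0,0,0,0,0,0,0,0,0,0,0,0,0]}';  python3 - <<'E'
from h import *
f=cv2.cvtColor(optics.grab_frame("scene"),cv2.COLOR_RGB2BGR);cv2.imwrite("pics/s6.png",cv2.resize(f[120:280,220:380],None,fx=3,fy=3))
E
```

```text
time: 10.25
tcp_pos: [0.6109, 0.2112, 0.1008]
orientation: [-0.001, 0.994, -0.105, 0.003]
contact_force: [0.5, 0.3, -0.7]
grip_width: 0.0002
```

View pics/s6.png

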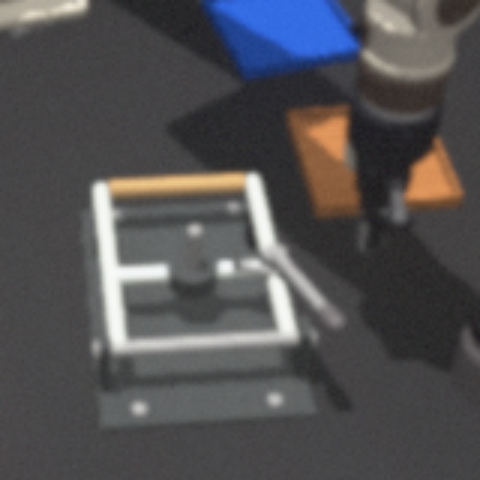

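The leg has passed over centre, with its foot at about (337,322) in the crop. I'll check its angle once it has settled while backing the arm up.

```bash
python3 -m pendant '{"jaw":[-1,-1,-1,-1,-1,-1,-1],"offset":[[0,-0.01,-0.02],[0,-0.01,-0.05],[0,-0.01,-0.09],[0,-0.01,-0.12],[0,-0.01,-0.12],[0,-0.01,-0.12],[0,-0.01,-0.12]],"roll":[0,0,0,0,0,0,0]}';  python3 - <<'E'
from h import *
for n in("scene","top"):
    f=cv2.cvtColor(optics.grab_frame(n),cv2.COLOR_RGB2BGR);cv2.imwrite(f"pics/{n}7.png",f);c=cam(n)
    x0,y0=(220,140) if n=="scene" else (160,100)
    z=cv2.resize(f[y0:y0+110,x0:x0+130],None,fx=5,fy=5)
    for th,col in((2.9,(0,0,255)),(2.4,(0,255,0)),(1.9,(255,0,0))):
        p=stand((-.085-.115*np.cos(th),.075+.115*np.sin(th),.101),(.6571,.039),-.213);u=(proj(c,p)-[x0,y0])*5;cv2.circle(z,tuple(int(v) for v in u),5,col,2)
    globals()[n]=z
cv2.imwrite("pics/b7.png",cv2.resize(np.vstack([scene,top]),None,fx=.54,fy=.54))
E
```

```text
time: 11.0
tcp_pos: [0.6109, 0.2205, 0.2195]
orientation: [-0.001, 0.994, -0.105, 0.002]
contact_force: [0.8, -0.2, -0.7]
grip_width: 0.0001
```

View pics/b7.png

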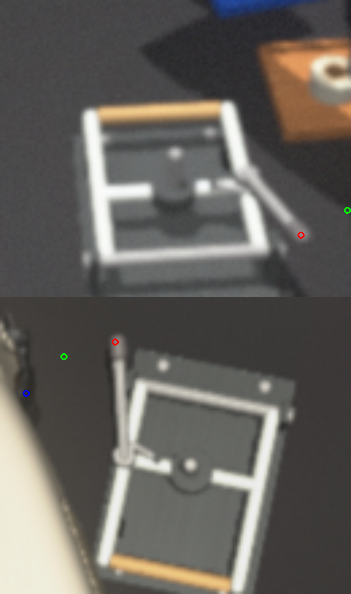

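The leg foot coincides with the 2.9 rad prediction (the red marks) in both views, and the frame is flat. Next, above the bar with the jaws open.

Run:
```python
from h import *
o=(.6571,.039)
print(tool(stand((-.2,0,.2195),o,-.213)),tool(stand((-.2,0,.051),o,-.213)))
```

```text
[-0.11691823  0.1672587  -0.00116919] [-0.11749711  0.16754053  0.16732958]
```

```bash
python3 -m pendant '{"jaw":[1,1,1,1,1,1,1,1,1,1,1,1,1],"offset":[[-0.025,0.035,0],[-0.05,0.07,0],[-0.075,0.105,0],[-0.1,0.14,0],[-0.117,0.167,0],[-0.117,0.167,0],[-0.117,0.167,0.04],[-0.117,0.167,0.08],[-0.117,0.167,0.12],[-0.117,0.167,0.15],[-0.117,0.167,0.167],[-0.117,0.167,0.167],[-0.117,0.167,0.167]],"roll":[0,0,0,0,0,0,0,0,0,0,0,0,0]}'
python3 -m pendant '{"jaw":[-1,-1,-1,-1,-1,-1,-1,-1,-1,-1],"offset":[[0,0,0],[0,0,0],[0,0,0],[0,0,0],[0,0,0],[0,0,0],[0,0,0],[0,0,0],[0,0,0],[0,0,0]],"roll":[0,0,0,0,0,0,0,0,0,0]}'
python3 - <<'E'
from h import *
f=cv2.cvtColor(optics.grab_frame("scene"),cv2.COLOR_RGB2BGR);cv2.imwrite("pics/s8.png",cv2.resize(f[120:280,220:380],None,fx=3,fy=3))
s=arm.read_state();print(s["tcp_pos"],s["orientation"],s["contact_force"],s["moment"])
o=(.6571,.039)
print(tool(stand((0,0,.25),o,-.213)))
E
```

```text
time: 12.4
tcp_pos: [0.4623, 0.082, 0.051]
orientation: [-0.001, 0.994, -0.105, 0.001]
contact_force: [0.1, -0.1, 0.7]
grip_width: 0.0853
time: 13.4
tcp_pos: [0.4597, 0.0826, 0.051]
orientation: [-0.001, 0.994, -0.105, -0.001]
contact_force: [-6.0, 2.7, 6.6]
grip_width: 0.0164
[0.45962924 0.08262891 0.05098577] [-0.00120909  0.99449644 -0.10475535 -0.0012975 ] [-6.86568628  2.79837479  5.28135358] [ 0.50502508  1.20800272 -0.1029083 ]
[ 0.2016624   0.00110158 -0.19958935]
```

View pics/s8.png

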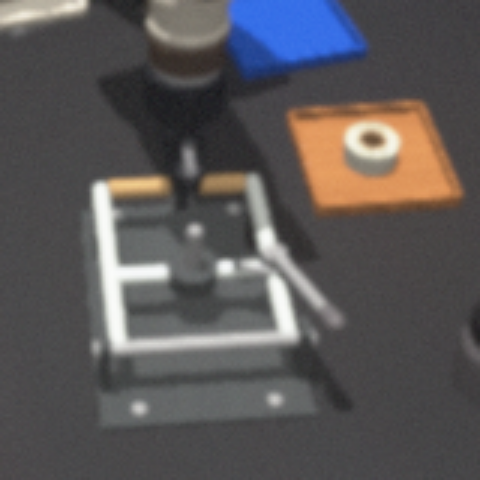

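The bar is pinched at its middle (187,185) and the width reads 16.4 mm. The roll also read 1.5 mm under its true size, so this fits the 18 mm bar. Swing the first half along the 200 mm arc.

```bash
python3 -m pendant '{"jaw":[-1,-1,-1,-1,-1,-1,-1,-1,-1,-1,-1],"offset":[[0,0,-0.01],[0.001,0,-0.024],[0.004,0,-0.04],[0.009,0,-0.059],[0.016,0,-0.078],[0.0245,0,-0.096],[0.035,0,-0.113],[0.047,0,-0.129],[0.057,0,-0.14],[0.061,0,-0.1435],[0.061,0,-0.1435]],"roll":[0,0,0,0,0,0,0,0,0,0,0]}'
python3 - <<'E'
from h import *
s=arm.read_state();d=tool((.4597,.0826,.051),s);d=-d
print("rel start",d,"radius",np.hypot(.2-d[0],d[2]),"angle",np.arctan2(-d[2],.2-d[0]),s["contact_force"],s["moment"])
E
```

```text
time: 14.55
tcp_pos: [0.5191, 0.0697, 0.1948]
orientation: [-0.002, 0.994, -0.105, -0.002]
contact_force: [-2.9, 1.6, -0.4]
grip_width: 0.016
rel start [ 0.06019944 -0.00022503 -0.14403164] radius 0.20072197487724194 angle 0.8003040220404337 [-2.86736839  1.64220056 -0.42551422] [ 0.40975477  0.68035191 -0.02747098]
```

```bash
python3 -m pendant '{"jaw":[-1,-1,-1,-1,-1,-1,-1,-1,-1,-1,-1,-1],"offset":[[0.012,0,-0.0105],[0.028,0,-0.0225],[0.045,0,-0.033],[0.063,0,-0.0415],[0.082,0,-0.048],[0.1015,0,-0.053],[0.119,0,-0.0555],[0.131,0,-0.0563],[0.139,0,-0.0565],[0.14,0,-0.0565],[0.14,0,-0.0565],[0.14,0,-0.0565]],"roll":[0,0,0,0,0,0,0,0,0,0,0,0]}'
python3 - <<'E'
from h import *
s=arm.read_state();d=-tool((.4597,.0826,.051),s)
print("rel start",d,"angle",np.arctan2(-d[2],.2-d[0]),"q",np.round(s["q"],2),s["contact_force"])
v=[]
for n in("scene","top"):
    f=cv2.cvtColor(optics.grab_frame(n),cv2.COLOR_RGB2BGR);cv2.imwrite(f"pics/{n}9.png",f);v.append(f)
x=v[0][100:340,90:440];cv2.imwrite("pics/b9.png",cv2.resize(x,None,fx=2.2,fy=2.2))
E
```

```text
time: 15.75
tcp_pos: [0.6559, 0.0402, 0.2511]
orientation: [-0.001, 0.994, -0.105, -0.002]
contact_force: [0.8, -1.2, 3.2]
grip_width: 0.0166
rel start [ 1.99997541e-01  9.16025462e-05 -2.00827157e-01] angle 1.5707840843982 q [0.06 0.57 0.5  1.5  0.   1.84] [ 0.80337077 -1.16026784  3.21207139]
```

View pics/b9.png

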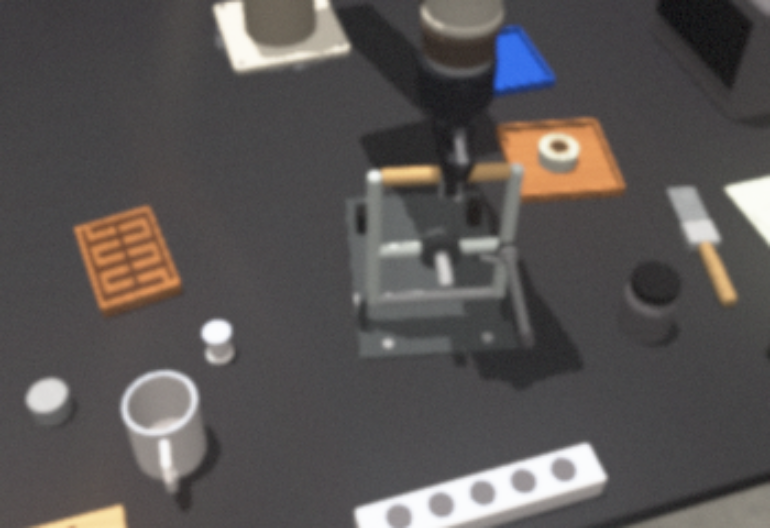

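The frame is upright and held at (455,180), the leg is down against its stop, and the roll is flat in the wooden tray. The bystanders look unmoved. Handing in while still holding.

```bash
python3 -m pendant '{"jaw":[-1,-1,-1],"offset":[[0,0,0],[0,0,0],[0,0,0]],"roll":[0,0,0]}'; python3 -c "
from station import order
print(order.hand_in())"
```

```text
time: 16.15
tcp_pos: [0.6556, 0.0402, 0.2511]
orientation: [-0.001, 0.994, -0.105, -0.002]
contact_force: [0.2, -0.8, 3.0]
grip_width: 0.0164
the job is handed in; nothing more can be done
None
```

The job is done and handed in at 16.2 s, with the gripper still holding the frame upright by its top bar.

- **Roll:** I lifted it off the spindle and set it down in the wooden tray, releasing it only after it touched the floor (about 8 N). The wrist picture showed it lying flat.
- **Leg:** I pushed it over centre with shut fingers while the frame lay flat. Its foot matched the 2.9 rad position in both the scene and top views.
- **Frame:** I pinched the bar and swung it along its 200 mm arc. The gripper position gives 1.571 rad, with a steady force of about 3 N and a measured width of 16.4 mm.

The first top and wrist estimates of the stand's position differed by 4 to 9 mm, depending on the point measured. The forces stayed low, and the reaction when gripping the roll and the bar fitted the wrist estimate. The measured gripper width reads about 1.5 mm under the true size, on both the roll and the bar. I checked the bystanders by eye in the last scene picture and saw no movement. No check failed.

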